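# Thread the long spindle through the label-roll stand

## Task

Put the roll of blank labels in the two-cheeked stand onto its spindle: take the loose spindle that is long enough to reach through both cheeks and thread it from the right through the right cheek, the roll's core and the left cheek until its flat grip is up against the right cheek, then let go. Leave the shorter spindle where it lies and the roll in the stand.

Things in the scene. Friction and masses are not known exactly. Their poses are not given: they have to be found in the camera images.
- roll_stand: Label-roll stand, fixed: grey base 96 (x) x 64 (y) x 6 mm, two upright aluminium cheeks 76 wide (x), 84 high, 8 thick, outer faces at y = -32 (right, where the spindle enters) and +32, inner faces at -24 and +24 mm. Each has a round 30 mm hole centred at x = 0, z = 62: the bore runs along y. Origin: centre of the underside. +y points roughly to the robot's left; thread along +y.
- bore_mid (a point): Point on the stand's bore axis midway between the cheeks, 62 mm above the bench; axes as the stand.
- blank_roll: Loose roll of white labels, 68 mm in diameter and 38 mm wide, its cardboard core open 32 mm; it lies between the cheeks on two cradle rods so that its core lines up with the cheek holes. Origin: its centre; its y axis is the roll's axis. About 80 g.
- long_spindle: Long spindle, loose, 155 mm overall, about 90 g: flat grey grip 36 wide (x) x 50 long (y) x 18 high, taken across its width; steel rod 18 in diameter, bevelled nose. Origin: under the grip's centre, on the bench; grip y = -25 to 25, rod y = 25 to 130, its axis at z = 9, balance point at y = 50 mm. The grip cannot pass the holes; home, the nose stands 41 mm out of the left cheek.
- long_spindle_grip (a point): Centre of the long spindle's grip, on the rod's axis (9 mm above the bench while it lies).
- long_spindle_tip (a point): Nose of the long spindle, on the rod's axis, 130 mm from the grip's centre.
- short_spindle: The short spindle, same grip and rod diameter but a rod of only 50 mm (overall 100 mm), too short to reach the second cheek; it lies beside the long one and is to be left alone. Origin under the centre of its grip, rod along +y.

How it is judged (in metres and radians):
At the end, for the whole second after the job is handed in: The long spindle rests through right cheek, roll core and left cheek, grip on the right and within 15 mm of the right cheek, nose within 20 mm of the bore axis in x and in z, lined up within 14 degrees; roll centre within 20 mm of the bore's middle (y of long_spindle_tip in the frame of roll_stand above 0.058 m and y of long_spindle_grip in the frame of roll_stand below -0.04 m and x of long_spindle_tip in the frame of roll_stand between -0.02 and 0.02 m and z of long_spindle_tip in the frame of roll_stand between 0.042 and 0.082 m and angle between the y axis of long_spindle and the y axis of roll_stand, either way round below 0.25 rad and distance between blank_roll and bore_mid below 0.02 m and linear speed of long_spindle below 0.03 m/s); the robot touches nothing.
It fails at once if the short spindle is moved by more than 30 mm (distance of short_spindle from where it was at the start of the episode above 0.03 m).
It also fails if it takes over 40 s, if anything falls off the work surface, if the arm or the gripper's body presses on something with over 40 N, if the wrist force passes 120 N, or if a joint passes its speed limit or range.

## Robot

A 7-joint arm with a two-finger parallel gripper is mounted at the origin on a cart in front of the work surface, level with it; the furniture and walls round the work are solid. World frame = base frame: x ahead of the robot, y to its left, z up, the work surface at z = 0. Lengths are in mm, angles in rad, forces in N, time in s.
With the tool pointing down it reaches from about 400 to 875 mm from the base axis. Payload 4.4 kg.
Tool frame: the origin (TCP) lies on the centre line of the jaws, within the pads' length; the fingertips stand 11 mm ahead of it and the grasp point (between the pads) lies 8 mm behind it (ctrl.tips_ahead is the distance from the TCP to the fingertips, in mm); z points along the fingers, y is the line along which they close (so a half turn about z gives the same grasp; the last joint's range is limited). The gripper opens to 85 mm and grips with 20 to 120 N. Pads are 22 mm wide; open, the fingers measure 114 mm over their backs; the gripper's body (76 mm by 85 mm) begins 54 mm behind the grasp point. The pads swing forward as they close: fully open they stand 13 mm farther back than shut.
Start: joints at [1.271, 0.628, 0.038, 1.517, -0.027, 0.996, -0.02], TCP at [150.616, -632.323, 242.313] pointing down, gripper open.
Joint ranges: [-3.06, 3.06], [-0.37, 2.12], [-1.25, 1.32], [0.18, 2.47], [-1.1, 4.24], [0.23, 1.98], [-2.94, 2.94]. Speed limits (rad/s): [2.57, 2.57, 3.14, 3.14, 3.14, 3.14, 3.14].

## Interface

Orientations are given as [roll, pitch, yaw] about the fixed x, y, z axes, in that order (R = Rz(yaw) Ry(pitch) Rx(roll)).
In Python, from cell import ctrl, eyes, job gives the robot as it stands. The module is installed in compiled form; this text tells all that it offers.
- The arm moves only by the tool carry_out, never from a script. Its argument "moves" is a list of rows, each an object of numbers: "tx", "ty", "tz": the shift along the tool's x, y, z as a fraction of full scale; "twist": the turn about the tool's z as a fraction of full scale; "fingers": the opening, from 0 (shut) to 1 (fully open). In form: [{"tx": .., "ty": .., "tz": .., "twist": .., "fingers": ..}, ...]. A call has 1 to 12 rows; each row shifts and turns the commanded pose from where the row before left it, along the tool's axes as they then stand; what a row does not reach is not made up. Full scale, the value 1, is 0.3 m for a shift and pi rad for a turn. A row lasts 1/8 s, in which the tool goes at most 62.5 mm and 10.7 degrees, less where a joint would pass 70% of its speed; a pose out of reach is approached as far as the arm can. A call with a number of a shift or a turn outside -1 to 1 is refused whole. A call with a gripper value outside its range is refused whole. The fingers move at their own pace and stop on an object; the grip force is fixed at half the most. Time passes only in rows, so rows that do not move let the fingers close. It gives the time, the measured TCP pose, the force, the opening and the grip force at its end, in the units of the state.
- ctrl.read_state(): the state, without advancing time (a new reading comes with each control period).
- eyes.get_image(name): name is "scene" or "top"; returns a dict with "color" (420x560x3 uint8, blue, green, red), "fovy" (degrees; the focal length in pixels is half the picture's height over the tangent of half this angle, whatever the lens; pixels are square), "cx", "cy" (the principal point, pixels), "k1" (the pictures are not rectified: a ray, as slopes to the right and down, at radius r is drawn at 1 + k1 r^2 times it, then the intrinsics apply), "world_from_camera" (4x4, takes a point from camera to world coordinates). Camera axes: x right, y up, looking along -z (the intrinsics and any distortion apply to the point x, -y, -z); pixel columns grow to the right and rows downward; lengths in mm; the calibration is good to about 2 mm. A picture is of the moment at which its call begins. There is no depth.
- job.finish_job(): hands the job in; it is judged then, once.
The state is a dict: "clock": time; "qpos": joint angles; "qd": joint speeds; "tau": joint torques, N m; "eef_pos": TCP position; "tool_rot": TCP orientation; "force": force on the tool from outside, world axes, zero at the start; "torque": the same for the moment, N m; "width": finger opening in mm; "gripper_force": force on a finger pad.
Only numpy, scipy, OpenCV 4.12 (cv2) and the standard library are available. Lean on these libraries where they do the work, as an engineer would, in place of code of your own. Each camera call takes 0.05 s, during which the arm holds its last target. There are 200 camera calls.

## Working session

There is one attempt and no reset: what is moved stays moved. The work goes in short steps, Python scripts to look and compute and a tool call to move; the robot and the scene stay as the last step left them, time stands still between calls to the robot, and variables do not carry over. Pictures are saved under pics/ and viewed, at most 10 in all, crops included, and the job is handed in when it is done.

Besides the shell and the picture viewer there is one more tool, called after ">>>" as name(argument=value, ...), one argument or row to a line, values as JSON. carry_out: Moves the arm, as the interface text tells. Its arguments: {"type":"object","properties":{"moves":{"type":"array","items":{"type":"object","properties":{"tx":{"type":"number","minimum":-1,"maximum":1},"ty":{"type":"number","minimum":-1,"maximum":1},"tz":{"type":"number","minimum":-1,"maximum":1},"twist":{"type":"number","minimum":-1,"maximum":1},"fingers":{"type":"number"}}}}},"required":["moves"]}

```bash
mkdir -p pics; cat > h.py <<'E'
import numpy as np, cv2
from cell import ctrl, eyes, job
def K(im):
    h,w=im["color"].shape[:2]; f=h/2/np.tan(np.radians(im["fovy"])/2); return f
def ray(im,u,v):
    f=K(im); d=np.array([(u-im["cx"])/f,(v-im["cy"])/f]); s=d.copy()
    for _ in range(20): s=d/(1+im["k1"]*(s@s))
    T=np.array(im["world_from_camera"]); return T[:3,3],T[:3,:3]@np.array([s[0],-s[1],-1])
def onz(im,u,v,z):
    o,d=ray(im,u,v); return o+d*(z-o[2])/d[2]
def proj(im,p):
    T=np.array(im["world_from_camera"]); c=T[:3,:3].T@(np.array(p)-T[:3,3]); s=np.array([c[0],-c[1]])/-c[2]
    s=s*(1+im["k1"]*(s@s)); f=K(im); return s*f+[im["cx"],im["cy"]]
E
python3 - <<'E'
from h import *
for n in("scene","top"):
    im=eyes.get_image(n); cv2.imwrite(f"pics/{n}0.png",im["color"]); print(n,im["fovy"],im["cx"],im["cy"],im["k1"],np.round(im["world_from_camera"],2).tolist())
print(ctrl.read_state())
E
```

```text
scene 55.64331699466807 280.1774703452306 211.2783926149311 -0.11693774290556366 [[-0.83, 0.36, -0.43, 168.01], [-0.56, -0.54, 0.63, 361.59], [-0.01, 0.77, 0.64, 607.3], [0.0, 0.0, 0.0, 1.0]]
top 42.301168510705466 287.22998450927884 199.2320467897002 -0.09719353459868534 [[-0.01, 1.0, -0.09, 432.92], [-1.0, -0.0, 0.04, -157.03], [0.04, 0.09, 1.0, 1017.1], [0.0, 0.0, 0.0, 1.0]]
{'clock': 0.1, 'qpos': array([ 1.27123162,  0.62924889,  0.03844869,  1.51823794, -0.02700562,
        0.99631347, -0.02000169]), 'qd': array([-0.00030361, -0.00260611, -0.00085865, -0.00328264, -0.00024766,
        0.000943  , -0.00111765]), 'tau': array([ 3.56203949e-03, -5.64530039e+01,  1.23048931e+00, -1.93973476e+01,
        1.12187635e-02,  5.37648230e-03,  1.95779973e-05]), 'eef_pos': array([ 150.47431512, -631.7988039 ,  241.4937967 ]), 'tool_rot': array([-3.13990303e+00,  1.37905964e-05,  2.33757468e-01]), 'force': array([-0.03119911,  0.06699334, -0.39398767]), 'torque': array([-0.025803  , -0.00163312, -0.00618398]), 'gripper_force': 0.0, 'width': 85.30992246392618}
```

View pics/scene0.png

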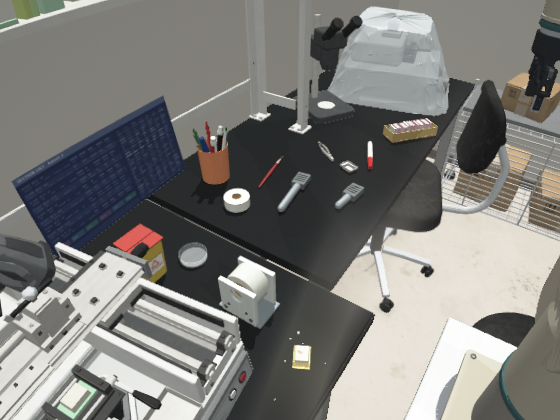

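View pics/top0.png

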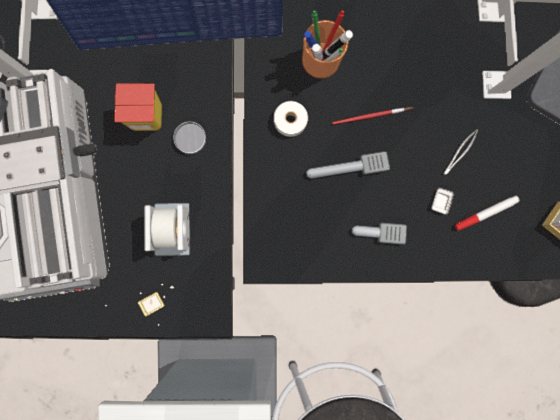

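The long spindle lies at about (310–388, 163) in the top view with its nose to the left. The short one is at (355–405, 233) and the stand is at (167, 229). Next I measure them, with enlarged crops.

```bash
cat > m.py <<'E'
from h import *
t=eyes.get_image("top"); s=eyes.get_image("scene")
def mask(im,x0,y0,x1,y1,th=70):
    g=im["color"].max(2); m=np.zeros_like(g); m[y0:y1,x0:x1]=(g[y0:y1,x0:x1]>th)*255
    c=max(cv2.findContours(m,cv2.RETR_EXTERNAL,cv2.CHAIN_APPROX_NONE)[0],key=cv2.contourArea); return c[:,0,:].astype(float)
for n,b in(("long",(300,145,400,190)),("short",(345,215,415,250))):
    c=mask(t,*b); w=np.array([onz(t,u,v,12)[:2] for u,v in c],np.float32)
    (cx,cy),(a,bb),ang=cv2.minAreaRect(w); box=cv2.boxPoints(((cx,cy),(a,bb),ang)); print(n,"centre",cx,cy,"size",a,bb,"ang",ang)
    # axis from cross sections
    ax=np.array([np.cos(np.radians(ang)),np.sin(np.radians(ang))]); 
    if bb>a: ax=np.array([-ax[1],ax[0]])
    if ax[1]<0: ax=-ax
    n_=np.array([ax[1],-ax[0]]); q=w@np.c_[ax,n_]; L0,L1=q[:,0].min(),q[:,0].max()
    print(" axis",ax,"yaw of y-axis from +y",np.arctan2(-ax[0],ax[1]))
    pts=[]
    for k in np.arange(L0+4,L1-8,6):
        r=q[abs(q[:,0]-k)<3,1]; pts.append((round(k-L0),round(r.min(),1),round(r.max(),1)))
    print(pts); print(" tail",ax*L0+n_*q[:,1].mean(),"tip",ax*L1+n_*q[:,1].mean())
A=cv2.resize(t["color"][190:270,130:210],(480,480),interpolation=cv2.INTER_CUBIC)
# scene crop
B=cv2.resize(s["color"][250:330,210:290],(480,480),interpolation=cv2.INTER_CUBIC)
cv2.imwrite("pics/stand.png",np.vstack([np.hstack([A,B])])[:, :][:,:] if 0 else cv2.resize(np.hstack([A,B]),(800,400)))
E
python3 m.py
```

```text
long centre 587.6424560546875 -306.86236572265625 size 37.73499298095703 158.43353271484375 ang 8.213356971740723
 axis [-0.14285967  0.98974295] yaw of y-axis from +y 0.14335012179850648
[(4, np.float64(519.4), np.float64(556.1)), (10, np.float64(519.7), np.float64(556.6)), (16, np.float64(518.9), np.float64(556.1)), (22, np.float64(519.5), np.float64(556.6)), (28, np.float64(519.0), np.float64(555.8)), (34, np.float64(519.5), np.float64(556.4)), (40, np.float64(519.0), np.float64(555.6)), (46, np.float64(519.3), np.float64(555.8)), (52, np.float64(520.1), np.float64(554.8)), (58, np.float64(527.1), np.float64(545.9)), (64, np.float64(527.6), np.float64(545.4)), (70, np.float64(526.8), np.float64(545.9)), (76, np.float64(527.4), np.float64(545.4)), (82, np.float64(526.6), np.float64(545.6)), (88, np.float64(527.2), np.float64(545.1)), (94, np.float64(526.4), np.float64(545.7)), (100, np.float64(527.2), np.float64(544.9)), (106, np.float64(526.1), np.float64(545.4)), (112, np.float64(527.0), np.float64(544.6)), (118, np.float64(525.9), np.float64(545.2)), (124, np.float64(526.7), np.
[... 529 characters left out ...]
oat64(513.5)), (16, np.float64(476.9), np.float64(513.0)), (22, np.float64(476.4), np.float64(513.9)), (28, np.float64(476.1), np.float64(513.7)), (34, np.float64(477.3), np.float64(513.2)), (40, np.float64(476.9), np.float64(512.8)), (46, np.float64(476.3), np.float64(512.3)), (52, np.float64(478.0), np.float64(511.8)), (58, np.float64(484.8), np.float64(503.7)), (64, np.float64(486.0), np.float64(503.2)), (70, np.float64(485.5), np.float64(504.6)), (76, np.float64(485.1), np.float64(504.1)), (82, np.float64(484.7), np.float64(503.6)), (88, np.float64(486.0), np.float64(504.5)), (94, np.float64(485.3), np.float64(504.4))]
 tail [ 458.54954377 -416.10272991] tip [ 468.07121012 -313.09115656]
```

View pics/stand.png

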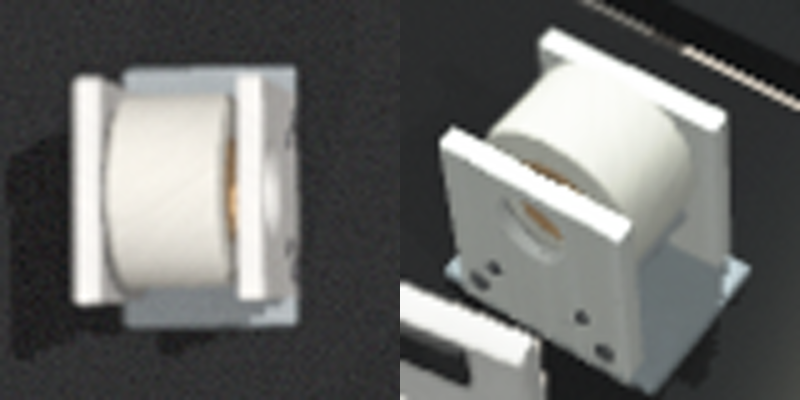

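Both views show the cheeks' top strips. In the left (top) half of the crop, the left cheek spans (75–102, 77–303) and the right cheek (238–264, 73–300). The roll sits between them. I'll triangulate the strip ends.

```bash
python3 - <<'E'
from h import *
t=eyes.get_image("top"); s=eyes.get_image("scene")
def tri(a,b):
    o1,d1=ray(t,130+a[0]/5,190+a[1]/5); o2,d2=ray(s,210+(b[0]-400)/5,250+b[1]/5)
    d1/=np.linalg.norm(d1); d2/=np.linalg.norm(d2)
    k=np.linalg.lstsq(np.c_[d1,-d2],o2-o1,rcond=None)[0]; p,q=o1+k[0]*d1,o2+k[1]*d2
    return (p+q)/2,np.linalg.norm(p-q)
P={n:tri(*v) for n,v in dict(L1=((88,77),(448,132)),L0=((88,303),(622,232)),R1=((250,73),(547,36)),R0=((252,300),(723,118))).items()}
for n,(p,g) in P.items(): print(n,p.round(1),round(g,1))
for z in(84,90):
  W={n:onz(t,130+a/5,190+b/5,z)[:2] for n,a,b in(("L1",88,77),("L0",88,303),("R1",250,73),("R0",252,300))}
  c=sum(W.values())/4; y=W["L1"]+W["L0"]-W["R1"]-W["R0"]; x=W["L1"]-W["L0"]+W["R1"]-W["R0"]
  print(z,"centre",c.round(1),"spacing(40)",np.linalg.norm(y)/2,"width(76)",np.linalg.norm(x)/2,"yaw",np.arctan2(-y[0],y[1]),np.arctan2(x[1],x[0]))
# base check: plate corners at z=6
W=[onz(t,130+a/5,190+b/5,6)[:2].round(1).tolist() for a,b in((298,66),(299,327),(124,66),(124,328))]; print(W)
E
```

```text
L1 [508.9  49.7  84.7] 0.2
L0 [432.6  49.6  84. ] 2.5
R1 [510.   -6.   83.1] 0.7
R0 [432.7  -7.4  86.2] 0.8
84 centre [470.8  21.4] spacing(40) 56.05945871983918 width(76) 77.69971955228063 yaw 0.017660303714208285 0.015316368845989805
90 centre [470.6  20.3] spacing(40) 55.69898597640039 width(76) 77.20009590783182 yaw 0.01766030371420904 0.015316368845989555
[[519.2, -11.2], [422.3, -12.2], [519.5, 53.8], [422.2, 52.6]]
```

>>> carry_out(
  moves=[
    {"fingers": 1, "twist": 0.055},
    {"fingers": 1, "twist": 0.055},
  ],
)

```text
validation failed for argument at $.mo...
```

>>> carry_out(
  moves=[
    {"tx": 0, "ty": 0, "tz": 0, "twist": 0.055, "fingers": 1},
    {"tx": 0, "ty": 0, "tz": 0, "twist": 0.055, "fingers": 1},
  ],
)

```text
clock: 0.55
eef_pos: [150.5, -632.3, 242.2]
tool_rot: [-3.141, -0.0, -0.118]
force: [0.7, -0.6, 0.3]
width: 85.6
gripper_force: 0.0
```

```bash
python3 - <<'E'
from h import *
s=ctrl.read_state(); print(s["clock"],s["eef_pos"],s["tool_rot"],s["qpos"])
E
```

```text
0.55 [ 150.50958012 -632.28377464  242.2221121 ] [-3.14138739e+00 -1.20930212e-04 -1.17617170e-01] [ 1.21522817  0.63183207  0.13452954  1.51942763 -0.09469463  0.99685123
 -0.31286384]
```

>>> carry_out(
  moves=[
    {"tx": 0.1135, "ty": -0.09, "tz": 0, "twist": 0, "fingers": 1},
    {"tx": 0.1135, "ty": -0.09, "tz": 0, "twist": 0, "fingers": 1},
    {"tx": 0.1135, "ty": -0.09, "tz": 0, "twist": 0, "fingers": 1},
    {"tx": 0.1135, "ty": -0.09, "tz": 0, "twist": 0, "fingers": 1},
    {"tx": 0.1135, "ty": -0.09, "tz": 0, "twist": 0, "fingers": 1},
    {"tx": 0.1135, "ty": -0.09, "tz": 0, "twist": 0, "fingers": 1},
    {"tx": 0.1135, "ty": -0.09, "tz": 0, "twist": 0, "fingers": 1},
    {"tx": 0.1135, "ty": -0.09, "tz": 0, "twist": 0, "fingers": 1},
    {"tx": 0.1135, "ty": -0.09, "tz": 0, "twist": 0, "fingers": 1},
    {"tx": 0.1135, "ty": -0.09, "tz": 0, "twist": 0, "fingers": 1},
    {"tx": 0.1135, "ty": -0.09, "tz": 0, "twist": 0, "fingers": 1},
    {"tx": 0.1135, "ty": -0.09, "tz": 0, "twist": 0, "fingers": 1},
  ],
)

```text
clock: 2.05
eef_pos: [593.9, -355.1, 242.3]
tool_rot: [3.142, 0.0, -0.112]
force: [0.3, -0.7, 0.1]
width: 85.6
gripper_force: 0.0
```

>>> carry_out(
  moves=[
    {"tx": 0, "ty": 0, "tz": 0, "twist": -0.059, "fingers": 1},
    {"tx": 0, "ty": 0, "tz": 0, "twist": -0.059, "fingers": 1},
    {"tx": 0, "ty": 0, "tz": 0, "twist": -0.059, "fingers": 1},
    {"tx": 0, "ty": 0, "tz": 0, "twist": -0.059, "fingers": 1},
    {"tx": 0, "ty": 0, "tz": 0, "twist": -0.059, "fingers": 1},
    {"tx": 0, "ty": 0, "tz": 0, "twist": -0.059, "fingers": 1},
    {"tx": 0, "ty": 0, "tz": 0, "twist": -0.059, "fingers": 1},
    {"tx": 0, "ty": 0, "tz": 0, "twist": -0.059, "fingers": 1},
    {"tx": 0, "ty": 0, "tz": 0, "twist": -0.059, "fingers": 1},
    {"tx": 0, "ty": 0, "tz": 0, "twist": -0.058, "fingers": 1},
    {"tx": 0, "ty": 0, "tz": 0, "twist": 0, "fingers": 1},
  ],
)

```text
clock: 3.42
eef_pos: [592.6, -356.1, 242.1]
tool_rot: [-3.142, -0.001, 1.736]
force: [-0.0, -0.2, -0.4]
width: 85.5
gripper_force: 0.0
```

>>> carry_out(
  moves=[
    {"tx": -0.008, "ty": 0.004, "tz": 0.13, "twist": 0, "fingers": 1},
    {"tx": 0, "ty": 0, "tz": 0.13, "twist": 0, "fingers": 1},
    {"tx": 0, "ty": 0, "tz": 0.13, "twist": 0, "fingers": 1},
    {"tx": 0, "ty": 0, "tz": 0.13, "twist": 0, "fingers": 1},
    {"tx": 0, "ty": 0, "tz": 0.08, "twist": 0, "fingers": 1},
    {"tx": 0, "ty": 0, "tz": 0.06, "twist": 0, "fingers": 1},
    {"tx": 0, "ty": 0, "tz": 0, "twist": 0, "fingers": 1},
  ],
)

```text
clock: 4.3
eef_pos: [593.6, -357.7, 43.1]
tool_rot: [-3.14, -0.001, 1.737]
force: [0.1, 0.3, 0.4]
width: 85.5
gripper_force: 0.0
```

```bash
python3 - <<'E'
from h import *
print(ctrl.tips_ahead)
a=eyes.get_image("top")["color"][120:260,290:430]; b=eyes.get_image("scene")["color"][130:270,220:400]
cv2.imwrite("pics/pre.png",np.hstack([cv2.resize(a,(380,380),interpolation=2),cv2.resize(b,(400,380),interpolation=2)]))
E
```

```text
11.0
```

View pics/pre.png

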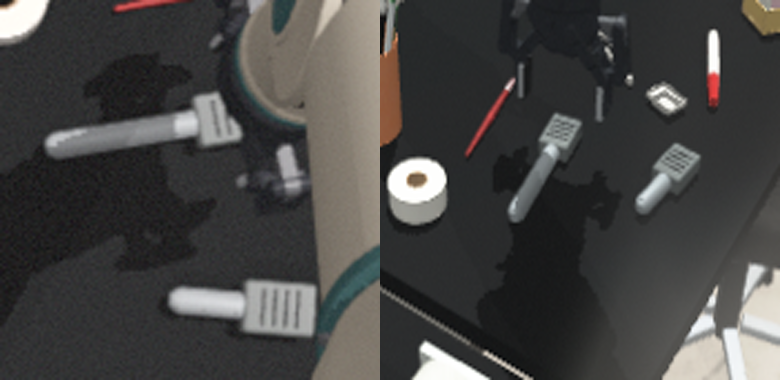

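The pre-grasp view shows the fingers straddling the grip, both clear of the pencil and the short spindle. I'll check by projection that they are centred over the grip before lowering.

```bash
python3 - <<'E'
from h import *
s=eyes.get_image("scene")
for z in(32,45):
  for k in(-43,0,43):
    p=proj(s,[593.6+.986*k,-357.7+.164*k,z]); print(z,k,((p-[220,130])*[400/180,380/140]+[380,0]).round())
p=proj(s,[594.3,-358.4,18]);print("grip",((p-[220,130])*[400/180,380/140]+[380,0]).round())
E
```

```text
32 -43 [596. 129.]
32 0 [561. 118.]
32 43 [527. 107.]
45 -43 [597. 117.]
45 0 [561. 106.]
45 43 [527.  96.]
grip [560. 130.]
```

>>> carry_out(
  moves=[
    {"tx": 0, "ty": 0.002, "tz": 0.06, "twist": 0, "fingers": 1},
    {"tx": 0, "ty": 0, "tz": 0.043, "twist": 0, "fingers": 1},
    {"tx": 0, "ty": 0, "tz": 0, "twist": 0, "fingers": 0.5},
    {"tx": 0, "ty": 0, "tz": 0, "twist": 0, "fingers": 0.3},
    {"tx": 0, "ty": 0, "tz": 0, "twist": 0, "fingers": 0},
    {"tx": 0, "ty": 0, "tz": 0, "twist": 0, "fingers": 0},
    {"tx": 0, "ty": 0, "tz": 0, "twist": 0, "fingers": 0},
    {"tx": 0, "ty": 0, "tz": 0, "twist": 0, "fingers": 0},
    {"tx": 0, "ty": 0, "tz": 0, "twist": 0, "fingers": 0},
  ],
)

```text
clock: 5.58
eef_pos: [595.6, -358.2, 14.1]
tool_rot: [3.14, 0.001, 1.739]
force: [0.2, -0.7, 5.9]
width: 34.3
gripper_force: 60.7
```

>>> carry_out(
  moves=[
    {"tx": 0, "ty": 0, "tz": -0.04, "twist": 0, "fingers": 0},
    {"tx": 0, "ty": 0, "tz": -0.08, "twist": 0, "fingers": 0},
    {"tx": 0, "ty": 0, "tz": -0.09, "twist": 0.0484, "fingers": 0},
    {"tx": 0, "ty": 0, "tz": 0, "twist": 0, "fingers": 0},
  ],
)

```text
clock: 6.08
eef_pos: [597.1, -358.9, 80.2]
tool_rot: [3.136, 0.003, 1.587]
force: [0.6, -0.3, -1.4]
width: 34.4
gripper_force: 60.1
```

>>> carry_out(
  moves=[
    {"tx": 0.083, "ty": -0.0495, "tz": 0, "twist": 0, "fingers": 0},
    {"tx": 0.083, "ty": -0.0495, "tz": 0, "twist": 0, "fingers": 0},
    {"tx": 0.083, "ty": -0.0495, "tz": 0, "twist": 0, "fingers": 0},
    {"tx": 0.083, "ty": -0.0495, "tz": 0, "twist": 0, "fingers": 0},
    {"tx": 0.083, "ty": -0.0495, "tz": 0, "twist": 0, "fingers": 0},
    {"tx": 0.083, "ty": -0.0495, "tz": 0, "twist": 0, "fingers": 0},
    {"tx": 0.083, "ty": -0.0495, "tz": 0, "twist": 0, "fingers": 0},
    {"tx": 0.083, "ty": -0.0495, "tz": 0, "twist": 0, "fingers": 0},
    {"tx": 0, "ty": 0, "tz": 0, "twist": 0, "fingers": 0},
  ],
)

```text
clock: 7.2
eef_pos: [471.3, -158.3, 76.3]
tool_rot: [-3.139, -0.002, 1.592]
force: [0.3, -0.9, -1.4]
width: 34.4
gripper_force: 60.1
```

```bash
python3 - <<'E'
from h import *
s=ctrl.read_state(); print(s["clock"],s["eef_pos"],s["tool_rot"],s["force"],s["width"])
a=eyes.get_image("top")["color"][180:280,130:280]; b=eyes.get_image("scene")["color"][170:320,200:400]
cv2.imwrite("pics/ins0.png",np.vstack([cv2.resize(a,(420,280),interpolation=2),cv2.resize(b,(420,315),interpolation=2)]))
E
```

```text
7.2 [ 471.34486634 -158.29302116   76.32412712] [-3.13887704e+00 -1.54687402e-03  1.59219739e+00] [ 0.27720129 -0.91848797 -1.38775134] 34.39326448092016
```

View pics/ins0.png

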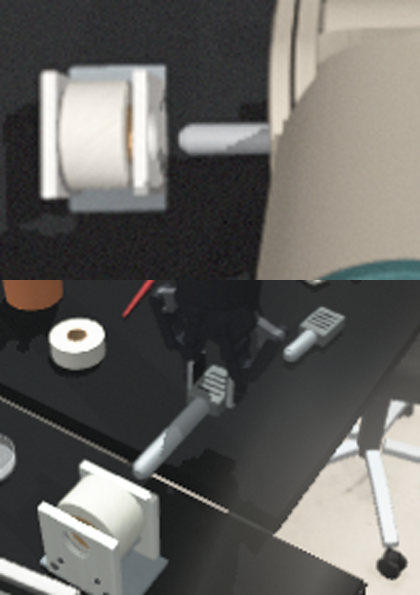

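The nose is about 20 mm short of the right cheek (top crop (180, 138)) and looks lined up with the bore. I'll intersect the rod centrelines from both views to get its 3D axis.

```bash
cat > ax.py <<'E'
from h import *
def run(cut=lambda g:g, top=(197,222), rows=(226,252), ub=(255,310)):
    t=eyes.get_image("top"); s=eyes.get_image("scene"); P=[];Q=[]
    g=t["color"].max(2)
    for u in range(*top):
        r=[v for v in range(215,245) if g[v,u]>75]; P.append((u,np.mean(r),len(r)))
    g=s["color"].max(2)
    for v in range(*rows):
        c=[u for u in range(*ub) if g[v,u]>75]; Q.append((np.mean(c),v,len(c)))
    print([tuple(np.round(p,1).tolist()) for p in P[::5]]); print([tuple(np.round(p,1).tolist()) for p in Q[::4]])
    P=np.array(P);Q=np.array(Q); a=np.polyfit(P[:,0],P[:,1],1); b=np.polyfit(Q[:,1],Q[:,0],1)
    f=lambda im,A,B:(ray(im,*A)[0],np.cross(ray(im,*A)[1],ray(im,*B)[1]))
    u0,u1=top[0],top[1]; v0,v1=rows
    o1,n1=f(t,(u0,np.polyval(a,u0)),(u1,np.polyval(a,u1))); o2,n2=f(s,(np.polyval(b,v0),v0),(np.polyval(b,v1),v1))
    d=np.cross(n1,n2); d/=d[1]; 
    for y in(-150,-50,21.2):
        p=np.linalg.solve(np.array([n1,n2,[0,1,0]]),[n1@o1,n2@o2,y]); print(y,p.round(1))
    print("dir",d.round(3))
if __name__=="__main__": run()
E
python3 ax.py
```

```text
[(197.0, 228.0, 9.0), (202.0, 227.5, 12.0), (207.0, 227.5, 12.0), (212.0, 227.5, 12.0), (217.0, 227.0, 11.0)]
[(300.0, 226.0, 19.0), (293.5, 230.0, 12.0), (290.0, 234.0, 13.0), (286.5, 238.0, 12.0), (282.5, 242.0, 14.0), (278.5, 246.0, 14.0), (275.0, 250.0, 15.0)]
-150 [ 473.9 -150.    67. ]
-50 [470.8 -50.   78. ]
21.2 [468.6  21.2  85.8]
dir [-0.031  1.     0.11 ]
```

```bash
python3 - <<'E'
from ax import *
run(rows=(229,254),top=(200,224))
s=eyes.get_image("scene")
# predicted centre column per row for rod level at x≈472, z=71 and yaw .016
for z in(66,71,76):
  for y in(-130,-60): print(z,y,proj(s,[472-.016*(y+90),y,z]).round(1))
g=s["color"].max(2)
for v in(232,240,248): print(v,g[v,268:300].tolist())
E
```

```text
[(200.0, 227.5, 12.0), (205.0, 227.0, 11.0), (210.0, 227.5, 12.0), (215.0, 227.0, 11.0), (220.0, 227.0, 11.0)]
[(296.6, 229.0, 14.0), (291.0, 233.0, 13.0), (287.5, 237.0, 12.0), (283.5, 241.0, 14.0), (279.5, 245.0, 14.0), (275.5, 249.0, 14.0), (271.3, 253.0, 15.0)]
-150 [ 472.6 -150.    71.8]
-50 [471.6 -50.   75.2]
21.2 [470.9  21.2  77.6]
dir [-0.01   1.     0.034]
66 -130 [293.5 232.9]
66 -60 [273.9 254.3]
71 -130 [293.5 231. ]
71 -60 [273.8 252.5]
76 -130 [293.6 229.2]
76 -60 [273.8 250.6]
232 [43, 44, 43, 43, 42, 44, 43, 42, 43, 43, 43, 44, 43, 44, 43, 42, 42, 48, 76, 109, 121, 123, 122, 118, 115, 111, 106, 102, 98, 93, 83, 72]
240 [43, 43, 43, 42, 43, 44, 43, 43, 44, 52, 83, 118, 130, 134, 137, 135, 128, 111, 107, 103, 99, 95, 91, 76, 51, 44, 44, 44, 46, 45, 46, 46]
248 [44, 47, 84, 159, 218, 233, 242, 241, 228, 193, 128, 124, 119, 113, 108, 98, 69, 45, 45, 45, 45, 45, 45, 45, 44, 46, 46, 45, 44, 45, 45, 47]
```

>>> carry_out(
  moves=[
    {"tx": 0, "ty": 0.003, "tz": 0.036, "twist": 0, "fingers": 0},
    {"tx": 0, "ty": 0, "tz": 0, "twist": 0, "fingers": 0},
    {"tx": 0.05, "ty": 0, "tz": 0, "twist": 0, "fingers": 0},
    {"tx": 0.04, "ty": 0, "tz": 0, "twist": 0, "fingers": 0},
    {"tx": 0.04, "ty": 0, "tz": 0, "twist": 0, "fingers": 0},
    {"tx": 0, "ty": 0, "tz": 0, "twist": 0, "fingers": 0},
  ],
)

```text
clock: 8.3
eef_pos: [473.5, -119.9, 65.8]
tool_rot: [3.141, -0.001, 1.589]
force: [0.0, -0.2, -1.0]
width: 34.8
gripper_force: 60.1
```

```bash
python3 - <<'E'
from h import *
a=eyes.get_image("top")["color"][180:280,130:280]; b=eyes.get_image("scene")["color"][220:320,200:340]
cv2.imwrite("pics/ins1.png",np.vstack([cv2.resize(a,(420,280),interpolation=2),cv2.resize(b,(420,300),interpolation=2)]))
E
```

```text
(no output)
```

View pics/ins1.png

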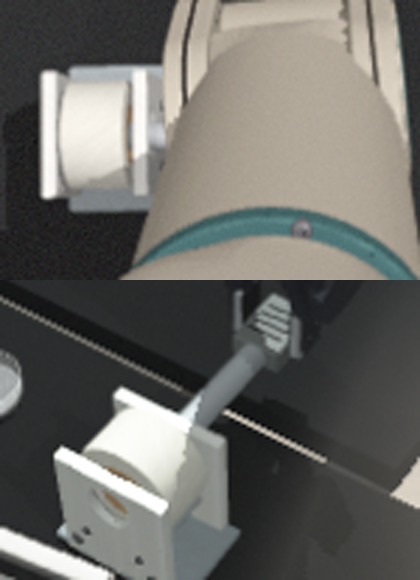

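The nose is inside the right cheek with no contact force, so I continue.

>>> carry_out(
  moves=[
    {"tx": 0.036, "ty": 0, "tz": 0, "twist": 0, "fingers": 0},
    {"tx": 0.036, "ty": 0, "tz": 0, "twist": 0, "fingers": 0},
    {"tx": 0.036, "ty": 0, "tz": 0, "twist": 0, "fingers": 0},
    {"tx": 0.036, "ty": 0, "tz": 0, "twist": 0, "fingers": 0},
    {"tx": 0, "ty": 0, "tz": 0, "twist": 0, "fingers": 0},
  ],
)

```text
clock: 9.02
eef_pos: [472.7, -77.1, 65.7]
tool_rot: [3.142, -0.0, 1.589]
force: [0.4, -0.1, -1.5]
width: 34.7
gripper_force: 60.1
```

>>> carry_out(
  moves=[
    {"tx": 0.036, "ty": 0, "tz": 0, "twist": 0, "fingers": 0},
    {"tx": 0.036, "ty": 0, "tz": 0, "twist": 0, "fingers": 0},
    {"tx": 0.036, "ty": 0, "tz": 0, "twist": 0, "fingers": 0},
    {"tx": 0, "ty": 0, "tz": 0, "twist": 0, "fingers": 0},
  ],
)

```text
clock: 9.52
eef_pos: [472.2, -44.7, 65.7]
tool_rot: [3.141, -0.0, 1.589]
force: [-0.1, -0.4, -0.7]
width: 34.3
gripper_force: 60.1
```

Still no force. I'll close the last ~8 mm in small steps until contact.

>>> carry_out(
  moves=[
    {"tx": 0.012, "ty": 0, "tz": 0, "twist": 0, "fingers": 0},
    {"tx": 0.01, "ty": 0, "tz": 0, "twist": 0, "fingers": 0},
    {"tx": 0, "ty": 0, "tz": 0, "twist": 0, "fingers": 0},
  ],
)

```text
clock: 9.9
eef_pos: [472.1, -39.4, 65.6]
tool_rot: [3.142, -0.0, 1.587]
force: [-0.3, -1.2, -1.3]
width: 34.5
gripper_force: 60.1
```

>>> carry_out(
  moves=[
    {"tx": 0.008, "ty": 0, "tz": 0, "twist": 0, "fingers": 0},
    {"tx": 0, "ty": 0, "tz": 0, "twist": 0, "fingers": 0},
  ],
)

```text
clock: 10.15
eef_pos: [472.1, -37.0, 65.6]
tool_rot: [3.141, -0.0, 1.587]
force: [0.7, -0.5, -1.1]
width: 34.7
gripper_force: 60.1
```

```bash
python3 - <<'E'
from h import *
b=eyes.get_image("scene")["color"][220:330,190:330]
cv2.imwrite("pics/ins2.png",cv2.resize(b,(700,550),interpolation=2))
E
```

```text
(no output)
```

View pics/ins2.png

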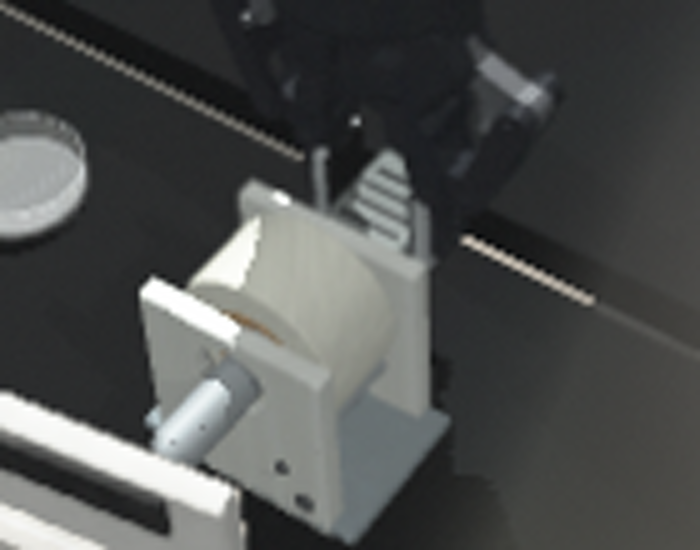

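The rod stands out of the left cheek. I'll press lightly to contact, then lower it onto the hole bottoms.

>>> carry_out(
  moves=[
    {"tx": 0.007, "ty": 0, "tz": 0, "twist": 0, "fingers": 0},
    {"tx": 0, "ty": 0, "tz": 0, "twist": 0, "fingers": 0},
  ],
)

```text
clock: 10.45
eef_pos: [472.0, -34.8, 65.6]
tool_rot: [3.141, -0.0, 1.587]
force: [0.5, 0.3, -0.7]
width: 34.4
gripper_force: 60.1
```

>>> carry_out(
  moves=[
    {"tx": 0, "ty": 0, "tz": 0.008, "twist": 0, "fingers": 0},
    {"tx": 0, "ty": 0, "tz": 0.006, "twist": 0, "fingers": 0},
    {"tx": 0, "ty": 0, "tz": 0, "twist": 0, "fingers": 0},
  ],
)

```text
clock: 10.82
eef_pos: [471.9, -35.0, 61.2]
tool_rot: [-3.141, 0.0, 1.587]
force: [0.1, -0.5, -0.4]
width: 34.5
gripper_force: 60.1
```

>>> carry_out(
  moves=[
    {"tx": 0.007, "ty": 0, "tz": 0, "twist": 0, "fingers": 0},
    {"tx": 0, "ty": 0, "tz": 0, "twist": 0, "fingers": 0},
  ],
)

```text
clock: 11.08
eef_pos: [471.9, -34.4, 61.4]
tool_rot: [-3.141, 0.002, 1.585]
force: [0.7, -3.8, -2.7]
width: 34.5
gripper_force: 59.9
```

>>> carry_out(
  moves=[
    {"tx": 0, "ty": 0, "tz": 0.004, "twist": 0, "fingers": 0},
    {"tx": 0, "ty": 0, "tz": 0, "twist": 0, "fingers": 0},
  ],
)

```text
clock: 11.32
eef_pos: [472.0, -34.4, 60.8]
tool_rot: [3.141, 0.002, 1.585]
force: [-1.0, -6.2, 4.5]
width: 34.7
gripper_force: 60.8
```

Both contacts are reached (grip on the cheek, rod on the hole bottoms). I release and go straight up.

>>> carry_out(
  moves=[
    {"tx": 0, "ty": 0, "tz": 0, "twist": 0, "fingers": 0.5},
    {"tx": 0, "ty": 0, "tz": 0, "twist": 0, "fingers": 0.8},
    {"tx": 0, "ty": 0, "tz": 0, "twist": 0, "fingers": 1},
    {"tx": 0, "ty": 0, "tz": 0, "twist": 0, "fingers": 1},
    {"tx": 0, "ty": 0, "tz": 0, "twist": 0, "fingers": 1},
    {"tx": 0, "ty": 0, "tz": -0.04, "twist": 0, "fingers": 1},
    {"tx": 0, "ty": 0, "tz": -0.1, "twist": 0, "fingers": 1},
    {"tx": 0, "ty": 0, "tz": -0.13, "twist": 0, "fingers": 1},
    {"tx": -0.13, "ty": 0, "tz": -0.1, "twist": 0, "fingers": 1},
    {"tx": -0.15, "ty": 0, "tz": 0, "twist": 0, "fingers": 1},
    {"tx": -0.15, "ty": 0, "tz": 0, "twist": 0, "fingers": 1},
    {"tx": 0, "ty": 0, "tz": 0, "twist": 0, "fingers": 1},
  ],
)

```text
clock: 12.82
eef_pos: [473.4, -166.4, 172.0]
tool_rot: [3.141, 0.002, 1.579]
force: [-0.6, 0.8, -0.6]
width: 85.7
gripper_force: 0.0
```

```bash
python3 - <<'E'
from h import *
t=eyes.get_image("top"); b=eyes.get_image("scene")["color"][170:330,170:390]
cv2.imwrite("pics/end.png",np.vstack([cv2.resize(t["color"][180:280,110:250],(420,280),interpolation=2),cv2.resize(b,(420,305),interpolation=2)]))
print(ctrl.read_state()["eef_pos"])
E
```

```text
[ 473.76505046 -161.94517472  171.71868463]
```

View pics/end.png

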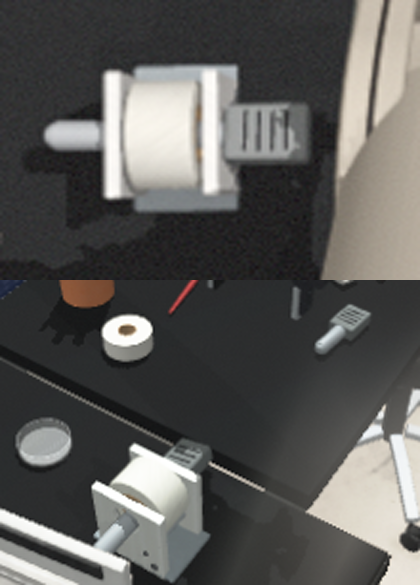

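The picture shows the rod through both cheeks, the grip against the right cheek (228–308, 133) and the nose out on the left at (45, 133). The roll is in place and the short spindle hasn't moved. I'll check the nose position numerically, then hand in.

```bash
python3 - <<'E'
from h import *
t=eyes.get_image("top"); p=onz(t,110+45/3,180+133/2.8,56); y=p[1]-21.2; print(p, "tip y in stand",y)
if y>62: print(job.finish_job())
E
```

```text
[472.31570268  95.78997305  56.        ] tip y in stand 74.58997305260276
the job is handed in; nothing more can be done
None
```

The long spindle is threaded through the right cheek, the roll core and the left cheek, with its grip against the right cheek and the gripper let go and clear. The roll is still in the stand and the short spindle was left alone. The job is handed in at about 13 s, but no verdict was returned.

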